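# Press the bottle opener and multi-tool home in the pocket-kit case

### The arm

A 7-joint arm with a two-finger parallel gripper is mounted at the origin on the work surface. World frame = base frame: x ahead of the robot, y to its left, z up, the work surface at z = 0. Lengths are in m, angles in rad, forces in N, time in s.
With the tool pointing down it reaches from about 0.4 to 0.875 m from the base axis. Payload 4.4 kg.
Tool frame: the origin (TCP) lies at the very end of the fingers, on their centre line; the grasp point (between the pads) lies ctrl.tcp_to_grasp behind it (ctrl.tcp_to_grasp is the distance from the TCP to the grasp point, in m); z points along the fingers, y is the line along which they close (so a half turn about z gives the same grasp; the last joint's range is limited). The gripper opens to 85 mm and grips with 20 to 120 N. Pads are 22 mm wide; open, the fingers measure 114 mm over their backs; the gripper's body (76 mm by 85 mm) begins 54 mm behind the grasp point. The pads swing forward as they close: fully open they stand 13 mm farther back than shut.
Start: joints at [-1.319, 0.628, 0.038, 1.517, -0.027, 0.996, -0.02], TCP at [0.203, 0.617, 0.199] pointing down, gripper open.
Joint ranges: [-3.06, 3.06], [-0.37, 2.12], [-1.25, 1.32], [0.18, 2.47], [-1.1, 4.24], [0.23, 1.98], [-2.94, 2.94]. Speed limits (rad/s): [2.57, 2.57, 3.14, 3.14, 3.14, 3.14, 3.14].

### API

Orientations are given as a unit quaternion [w, x, y, z].
In Python, from rig import ctrl, grab_frame, camera_info, ticket gives the robot as it stands.
- The arm moves only by the tool arm_command, never from a script. Its argument "deltas" is a list of rows, each an object with "xyz": the shift along the tool's x, y, z in units of 30 cm (1.0 is 30 cm), a list of three; "roll": the turn about the tool's z in units of pi rad (1.0 is pi rad); "hand": the closure, from -1 (fully open) to 1 (shut). In form: [{"xyz": [x, y, z], "roll": roll, "hand": hand}, ...]. A call has 1 to 12 rows; each row is the pose to reach, as a shift and turn from the pose commanded when the call began, along the tool's axes at that moment, turning the shorter way round; what a row does not reach only later rows make up. A row lasts 1/8 s, in which the tool goes at most 62.5 mm and 10.7 degrees, less where a joint would pass 70% of its speed; a pose out of reach is approached as far as the arm can. A call with a number of a shift or a turn outside -1 to 1 is refused whole. A call with a gripper value outside its range is refused whole. The fingers move at their own pace and stop on an object; "grip_force" is the grip in N (left out, the last holds). Time passes only in rows, so rows that repeat a pose let the fingers close. It gives the time, the measured TCP pose, the force, the opening and the grip force at its end, in the units of the state.
- ctrl.sense(): the state, without advancing time (a new reading comes with each control period).
- grab_frame(name): name is "scene" or "side" or "wrist"; returns the picture (420x560x3 uint8, red, green, blue); there is no depth.
- camera_info(name): a dict with "camera_matrix" (3x3 intrinsics, pixels), "rvec" (rotation vector, rad) and "tvec" (3), from world to camera coordinates, as OpenCV has them. Camera axes: x right, y down, z forward; pixel columns grow to the right and rows downward; lengths in m; the calibration is good to about 2 mm. A picture is of the moment at which its call begins: read the wrist's pose just before it. camera_info takes no time and is no camera call; for the wrist camera it gives the pose at the moment of the call.
- ticket.close_job(): hands the job in; it is judged then, once.
The state is a dict: "t": time; "q": joint angles; "dq": joint speeds; "joint_torque": joint torques, N m; "eef_pos": TCP position; "tool_rot": TCP orientation; "contact_force": force on the tool from outside, world axes, zero at the start; "ft_torque": the same for the moment, N m; "width": finger opening in m; "grip_force": force on a finger pad.
Only numpy, scipy, OpenCV 4.12 (cv2) and the standard library are available. Lean on these libraries where they do the work, as an engineer would, in place of code of your own. Each camera call takes 0.05 s, during which the arm holds its last target. There are 200 camera calls.

### The job

Finish packing the little kit case in the hallway: lay the steel bottle opener in the cutout of its shape, then press it and the multi-tool, which is only sitting loosely on top of its own tight cutout, down until both ends are fully home on the bottom and level. Press firmly but do not force anything against the case, and leave the other things on the table where they are.

Things in the scene. Friction and masses are not known exactly. Their poses are not given: they have to be found in the camera images.
- opener_mid (a point): centre (half-way up, half-way along) of the loose steel bottle opener, lying flat on the table left or right of the case: T-like, 116 long, 17 mm thick. x axis along it towards the head, z up. Handle x -58 to +12 mm, 20 mm wide; head x +12 to +58, 42 wide, with a through mouth 16 (x) by 20 mm at x 24 to 40; elsewhere solid, also to press on.
- opener: the bottle opener again, 0.16 to 0.26 kg, balance point at about x = +8 mm, best grasped across the handle just behind the head; origin at the centre of its underside.
- opener_mouth (a point): middle of the mouth of the opener's cutout, level with the deck, 24 mm over the table; opener_mid belongs straight below or above it. The cutout has the opener's outline, runs along the case's x axis, head end at +x, with 1 mm clearance on either side and 1.5 mm at the ends.
- opener_pocket: bare floor of the opener's cutout, 15.5 mm below the deck; origin on it below opener_mouth. A stiff cork pad of unknown height lies on it: home, on the pad, the opener's underside is 8.5 to 15 mm below the deck (so its top is 2 to 8.5 mm above the deck), different each time and in each cutout: feel for it. A weak felt tuft (1 N) stands 1 mm over the pad in the middle.
- multitool_mouth (a point): middle of the mouth of the multi-tool's cutout, level with the deck, 24 mm over the table; multitool_mid belongs straight below or above it. In both cutouts an end slides past its sprung cheeks when pushed down near them with some 5 to 13 N, stays down by friction, and is stopped hard by the pad when home; 16 N tells the pad from the cheeks.
- multitool_pocket: bare floor of the multi-tool's cutout, 15.5 mm below the deck, with a pad of its own unknown height (same range); origin on it below multitool_mouth. Same clearances; its sprung cheeks are 36 mm either side of the middle along the case's x axis.
- opener_cheeks (a point): point on the centre line of the opener's cutout, 15.5 mm below the deck, between the sprung wooden cheeks of its handle end (42 mm from the middle; the head's are at +40 mm). Cheeks in both long walls narrow the cutout to 3 mm less than the opener's width, with a sloping lead-in: laid in, it drops 4 mm into the mouth and rests on them, nearly level, its top 13 mm above the deck.
- multitool_mid (a point): centre (half-way up) of the closed steel multi-tool: bar 96 x 24 x 17 mm, x axis along it, z up, with a lug 30 mm long (x -10 to +20) standing 10 mm out of its -y side. It starts in the mouth of its own cutout, resting on the cheeks, underside about 4 mm below the deck, its x along the case's.
- multitool: the multi-tool again, 0.18 kg; origin at the centre of its underside
- case: open kit case, fixed to the table; origin under the middle of its tray, on the table. Tray 148 (x) by 136 (y) mm, birch plywood insert with flat top (deck) 24 mm over the table, no higher rim. x runs along both cutouts towards the opener's head end; the opener's is centred at y = +28 mm, nearer the robot, the multi-tool's at -32. Open lid flat beyond it, y -72 to -206, 18 mm high.
- tape: bystander: grey tape measure 62 x 58 x 34 mm, on the other side of the case from the opener; origin at underside centre
- mint_tin: bystander: mint tin 94 x 60 x 20 mm; origin at underside centre
- torch: bystander: yellow torch 135 mm long, 36 mm thick, lying; origin at underside
- coasters: bystander: stack of cork coasters, 94 mm across, 20 mm high; origin at underside centre
- spare_key: bystander: loose iron key 80 mm long, 6 mm thick; origin at underside
- bowl: bystander: white bowl 110 mm across, 40 mm high; origin at underside centre
Things that resemble listed ones, but are neither listed nor needed, are in the scene too. Leave any red look-alike of the opener alone.

How it is judged:
At the end, for the whole second after the job is handed in: Both lie at rest in their cutouts: middle of the underside within 1 mm of the pad (touching its felt tuft) and over 7 mm below the deck, centre within 4 mm sideways of the mouth's middle, tilt under 0.02 rad, aligned with the cutout within 0.06 rad (contact force between opener and opener_pocket above 0.1 N and z of each of opener_mid, multitool_mid in the frame of case below 0.0255 m and horizontal distance between opener_mid and opener_mouth below 0.004 m and angle between each of opener_mid, multitool_mid's own z axis and vertical below 0.02 rad and angle between the x axis of each of opener_mid, multitool_mid and the x axis of case, either way round below 0.06 rad and linear speed of each of opener, multitool below 0.01 m/s and contact force between multitool and multitool_pocket above 0.1 N and horizontal distance between multitool_mid and multitool_mouth below 0.004 m).
It fails at once if the opener is forced down on the bottom of its cutout with over 80 N (contact force between opener and opener_pocket above 80 N).
It fails at once if the multi-tool is forced down on the bottom of its cutout with over 80 N (contact force between multitool and multitool_pocket above 80 N).
It fails at once if the robot presses on the case itself with over 60 N (contact force between the arm and case above 60 N).
It fails at once if another thing on the table is moved by more than 25 mm (distance of any of tape, mint_tin, torch, coasters, spare_key, bowl from where it was at the start of the episode above 0.025 m).
It also fails if it takes over 61 s, if anything falls off the work surface, if the arm or the gripper's body presses on something with over 40 N, if the wrist force passes 120 N, or if a joint passes its speed limit or range.

## Working session

There is one attempt and no reset: what is moved stays moved. The work goes in short steps, Python scripts to look and compute and a tool call to move; the robot and the scene stay as the last step left them, time stands still between calls to the robot, and variables do not carry over. Pictures are saved under pics/ and viewed, at most 10 in all, crops included, and the job is handed in when it is done.

Besides the shell and the picture viewer there is one more tool, called by a JSON object that holds its "api" and its "payload", one argument or row to a line. arm_command: Moves the arm, as the interface text tells. Its arguments: {"type":"object","properties":{"deltas":{"type":"array","items":{"type":"object","properties":{"xyz":{"type":"array","items":{"type":"number","minimum":-1,"maximum":1}},"roll":{"type":"number","minimum":-1,"maximum":1},"hand":{"type":"number"}}}},"grip_force":{"type":"number"}},"required":["deltas"]}

```bash
mkdir -p pics; ls
python3 - <<'E'
from rig import ctrl, grab_frame, camera_info
import cv2
s=ctrl.sense(); print({k:s[k] for k in('t','eef_pos','tool_rot','contact_force','width')}, ctrl.tcp_to_grasp)
for n in('scene','side','wrist'):
    im=grab_frame(n)[:,:,::-1]; cv2.imwrite(f'pics/{n}0.png',im)
    print(n,camera_info(n))
E
```

```text
pics
{'t': 0.0, 'eef_pos': array([0.20284354, 0.61678923, 0.19808888]), 'tool_rot': array([-1.44672932e-04,  1.58230896e-01,  9.87401661e-01, -9.60692165e-04]), 'contact_force': array([-0.56477073,  0.23052802, -0.70301943]), 'width': 0.08545747881538031} 0.0187
scene {'camera_matrix': array([[394.65843204,   0.        , 284.97529754],
       [  0.        , 394.65843204, 212.75102481],
       [  0.        ,   0.        ,   1.        ]]), 'rvec': array([ 2.16200652,  0.80935973, -0.38078383]), 'tvec': array([-0.39217128, -0.16465247,  1.40660509])}
side {'camera_matrix': array([[445.18118591,   0.        , 274.35286711],
       [  0.        , 445.18118591, 196.74967006],
       [  0.        ,   0.        ,   1.        ]]), 'rvec': array([ 1.99805544, -0.78174438,  0.43219122]), 'tvec': array([-0.37522483,  0.21883091,  1.10189179])}
wrist {'camera_matrix': array([[313.35913932,   0.        , 276.62298383],
       [  0.        , 313.35913932, 212.23802661],
       [  0.        ,   0.        ,   1.        ]]), 'rvec': array([-2.36096692, -1.70835925, -0.22916662]), 'tvec': array([-0.64849525, -0.03411153,  0.3788172 ])}
```

View pics/scene0.png

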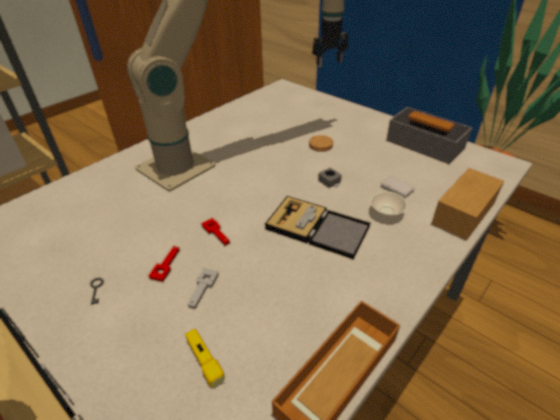

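View pics/side0.png

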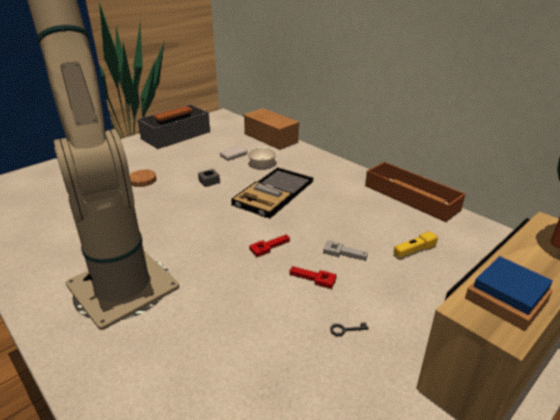

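The scene view shows the steel opener at about (204,287) with its head at (210,274), and the case at (300,217). In the side view the opener is at (345,250) and the case at (262,192).

```bash
cat > h.py <<'E'
import numpy as np, cv2
from rig import ctrl, grab_frame, camera_info
from scipy.spatial.transform import Rotation as R
def ray(ci,uv,z):
    K=ci['camera_matrix'];Rm=cv2.Rodrigues(np.array(ci['rvec']))[0];t=np.array(ci['tvec'])
    c=-Rm.T@t; d=Rm.T@np.linalg.solve(K,[uv[0],uv[1],1.]); return c+d*(z-c[2])/d[2]
def proj(ci,P): return cv2.projectPoints(np.array(P,float).reshape(-1,3),ci['rvec'],ci['tvec'],ci['camera_matrix'],None)[0].reshape(-1,2)
def Rt():
    q=ctrl.sense()['tool_rot']; return R.from_quat([q[1],q[2],q[3],q[0]])
def shift(target): # tool-axis shift in units
    s=ctrl.sense(); return Rt().inv().apply(np.array(target)-s['eef_pos'])/0.3
E
python3 - <<'E'
from h import *
sc=camera_info('scene');sd=camera_info('side')
for uv in((210,274),(194,303)): print('sc op',ray(sc,uv,.017))
for uv in((331,248),(366,256)): print('sd op',ray(sd,uv,.017))
for uv in((290,196),(266,226),(329,206),(302,243)): print('sc case',ray(sc,uv,.024))
print('tape',ray(sc,(330,178),.03),'red',ray(sc,(216,232),.017),ray(sc,(165,264),.017))
w=camera_info('wrist');Rm=cv2.Rodrigues(w['rvec'])[0];c=-Rm.T@w['tvec'];print('wristcam',c, 'tool frame offset',Rt().inv().apply(c-ctrl.sense()['eef_pos']),'axes in tool',Rt().inv().as_matrix()@Rm.T)
print(Rt().as_matrix())
E
```

```text
sc op [ 0.49029318 -0.25394306  0.017     ]
sc op [ 0.53034297 -0.33773531  0.017     ]
sd op [ 0.47189334 -0.26604379  0.017     ]
sd op [ 0.51317394 -0.35106075  0.017     ]
sc case [0.4411139  0.11569101 0.024     ]
sc case [ 0.47958281 -0.03453593  0.024     ]
sc case [0.56259975 0.15565952 0.024     ]
sc case [ 0.60106284 -0.02027807  0.024     ]
tape [0.48329331 0.26817798 0.03      ] red [ 0.38380201 -0.14052285  0.017     ] [ 0.37517009 -0.30868755  0.017     ]
wristcam [0.13878494 0.63764114 0.37331577] tool frame offset [ 0.06737214 -0.000653   -0.17501923] axes in tool [[-4.61378889e-04 -9.64108896e-01 -2.65506730e-01]
 [ 9.99999894e-01 -4.47670784e-04 -1.12145763e-04]
 [-1.07388777e-05 -2.65506753e-01  9.64109000e-01]]
[[-9.49932791e-01  3.12453975e-01 -4.52856509e-04]
 [ 3.12454303e-01  9.49931727e-01 -1.42191032e-03]
 [-1.40987677e-05 -1.49221621e-03 -9.99998887e-01]]
```

```bash
python3 -c "
from h import *
print(shift((.51,-.12,.22)))"
```

```text
[-1.73994429 -2.0138132  -0.06931481]
```

{"api": "arm_command", "payload": {
  "deltas": [
    {"xyz": [-0.87,-1.0,-0.04],"roll": 0,"hand": -1},
    {"xyz": [-0.87,-1.0,-0.04],"roll": 0,"hand": -1},
    {"xyz": [-0.87,-1.0,-0.04],"roll": 0,"hand": -1},
    {"xyz": [-0.87,-1.0,-0.04],"roll": 0,"hand": -1},
    {"xyz": [-0.87,-1.0,-0.04],"roll": 0,"hand": -1},
    {"xyz": [-0.87,-1.0,-0.04],"roll": 0,"hand": -1},
    {"xyz": [-0.87,-1.0,-0.04],"roll": 0,"hand": -1}
  ]
}}

```text
t: 1.02
eef_pos: [0.3583, 0.2469, 0.2111]
tool_rot: [0.0, 0.161, 0.987, -0.001]
contact_force: [-0.4, 1.4, 0.5]
width: 0.0853
grip_force: 0.0
```

{"api": "arm_command", "payload": {
  "deltas": [
    {"xyz": [-0.87,-1.0,-0.04],"roll": 0.29,"hand": -1},
    {"xyz": [-0.87,-1.0,-0.04],"roll": 0.29,"hand": -1},
    {"xyz": [-0.87,-1.0,-0.04],"roll": 0.29,"hand": -1},
    {"xyz": [-0.87,-1.0,-0.04],"roll": 0.29,"hand": -1},
    {"xyz": [-0.87,-1.0,-0.04],"roll": 0.29,"hand": -1},
    {"xyz": [-0.87,-1.0,-0.04],"roll": 0.29,"hand": -1},
    {"xyz": [-0.87,-1.0,-0.04],"roll": 0.29,"hand": -1},
    {"xyz": [-0.87,-1.0,-0.04],"roll": 0.29,"hand": -1}
  ]
}}

```text
t: 2.02
eef_pos: [0.5115, -0.1178, 0.2228]
tool_rot: [0.0, 0.578, 0.816, -0.0]
contact_force: [-0.4, -0.2, 0.2]
width: 0.0858
grip_force: 0.0
```

Run:
```python
from h import *
s=ctrl.sense();print(s['t'],s['eef_pos'],s['q'].round(2)if hasattr(s['q'],'round') else s['q'],s['contact_force']);print(Rt().as_matrix().round(3))
ci=camera_info('wrist');im=grab_frame('wrist')[:,:,::-1];cv2.imwrite('pics/w1.png',cv2.resize(im,(800,600),interpolation=cv2.INTER_CUBIC))
import pickle;pickle.dump(ci,open('w1.pkl','wb'))
```

```text
2.025 [ 0.51149832 -0.1177617   0.22276596] [-0.1   0.44  0.39  1.84 -0.21  0.9   0.73] [-0.42814533 -0.15320325  0.18428168]
[[-0.332  0.943 -0.   ]
 [ 0.943  0.332 -0.001]
 [-0.001 -0.    -1.   ]]
```

View pics/w1.png

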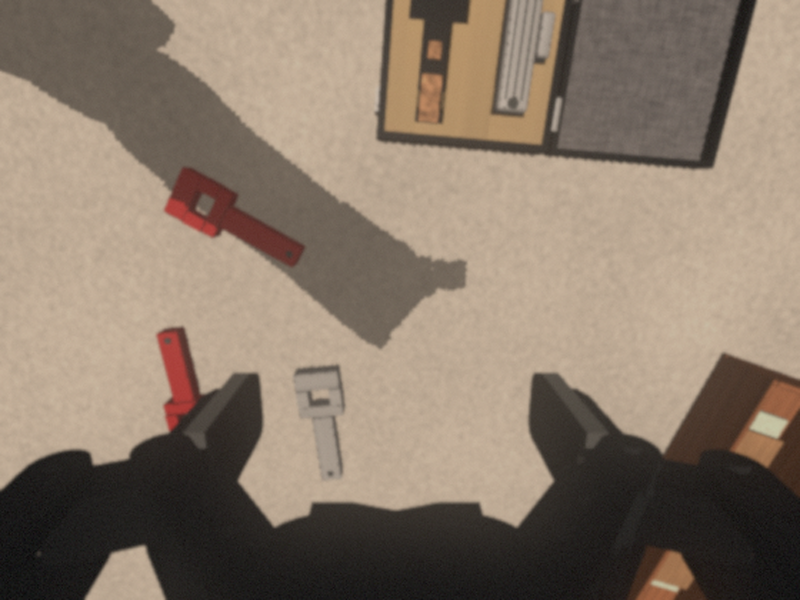

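The wrist view shows the opener with its head at (319,392) and handle end at (331,478). The case's front edge corners are at (380,138) and (548,148), and the opener's cutout is around (430,100).

Run:
```python
from h import *
import pickle;ci=pickle.load(open('w1.pkl','rb'))
f=lambda u,v,z:ray(ci,((u+.5)*.7-.5,(v+.5)*.7-.5),z)
a=f(318,374,.017);b=f(331,473,.017);print(a,b,np.linalg.norm(a-b),(a+b)/2,np.degrees(np.arctan2(*(a-b)[1::-1])))
for p in((380,138),(548,148),(388,0)):print(f(*p,.024))
m=(a+b)/2
x=(a-b)/np.linalg.norm(a-b)
# camera view with target: opener mid ahead of TCP (tool x) 0.07
print('look',shift(np.r_[(m-0.07*x)[:2],.13]))
```

```text
[ 0.4784549  -0.24160496  0.017     ] [ 0.5210162  -0.33886968  0.017     ] 0.10616915253815422 [ 0.49973555 -0.29023732  0.017     ] 113.6333290315562
[ 0.4667204  -0.02908645  0.024     ]
[0.59435167 0.0078287  0.024     ]
[0.44165716 0.062539   0.024     ]
look [-0.76898761 -0.21278118  0.30804955]
```

{"api": "arm_command", "payload": {
  "deltas": [
    {"xyz": [-0.77,-0.21,0.3],"roll": -0.023,"hand": -1},
    {"xyz": [-0.77,-0.21,0.3],"roll": -0.023,"hand": -1},
    {"xyz": [-0.77,-0.21,0.3],"roll": -0.023,"hand": -1},
    {"xyz": [-0.77,-0.21,0.3],"roll": -0.023,"hand": -1},
    {"xyz": [-0.77,-0.21,0.3],"roll": -0.023,"hand": -1},
    {"xyz": [-0.77,-0.21,0.3],"roll": -0.023,"hand": -1}
  ]
}}

```text
t: 2.82
eef_pos: [0.5296, -0.3523, 0.1324]
tool_rot: [-0.001, 0.546, 0.838, 0.001]
contact_force: [1.1, 0.9, 0.3]
width: 0.0855
grip_force: 0.0
```

Run:
```python
from h import *
s=ctrl.sense();print(s['t'],s['eef_pos']);print(Rt().as_matrix().round(4))
ci=camera_info('wrist');im=grab_frame('wrist')[:,:,::-1]
import pickle;pickle.dump(ci,open('w2.pkl','wb'))
p=proj(ci,[[.4997,-.2902,.017]])[0];print(p)
x0,y0=int(p[0])-100,max(0,int(p[1])-75);print(x0,y0)
cv2.imwrite('pics/w2.png',cv2.resize(im[y0:y0+150,x0:x0+200],None,fx=4,fy=4,interpolation=cv2.INTER_CUBIC))
```

```text
2.825 [ 0.52963008 -0.35226855  0.1324326 ]
[[-0.4034  0.915  -0.001 ]
 [ 0.915   0.4034  0.0022]
 [ 0.0024  0.     -1.    ]]
[274.64156322 123.8541149 ]
174 48
```

View pics/w2.png

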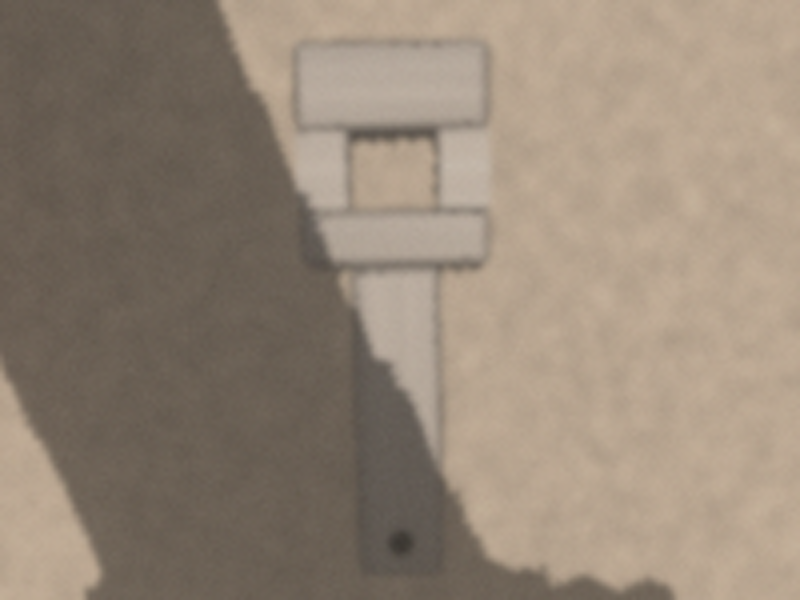

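The opener top is at crop pixels: head front (297,43)–(487,41), head rear at about 267, and handle end (361,574)–(441,574).

Run:
```python
from h import *
import pickle;ci=pickle.load(open('w2.pkl','rb'))
f=lambda u,v:ray(ci,((u+.5)/4-.5+174,(v+.5)/4-.5+48),.017)[:2]
I=[(297,43),(487,41),(303,268),(486,266),(361,574),(441,574)]
W=np.array([f(*p) for p in I]);M=np.array([(.058,.021),(.058,-.021),(.012,.021),(.012,-.021),(-.058,.010),(-.058,-.010)])
# image left = -tool y ; opener +y is left of +x
A=cv2.estimateAffinePartial2D(M,W,method=cv2.LMEDS)[0]
from scipy.optimize import least_squares
g=lambda p:(np.c_[np.cos(p[2])*M[:,0]-np.sin(p[2])*M[:,1]+p[0],np.sin(p[2])*M[:,0]+np.cos(p[2])*M[:,1]+p[1]]-W).ravel()
r=least_squares(g,[.5,-.29,1.98]);print(r.x,np.degrees(r.x[2]),(r.fun*1000).round(1))
m=r.x[:2];th=r.x[2];d=np.array([np.cos(th),np.sin(th)])
tx=Rt().as_matrix()[:,0];yaw=np.arctan2(tx[1],tx[0]);print('roll',(yaw-th)/np.pi)
for gx in(0.0,):
  g_=m+gx*d
  print(g_,shift(np.r_[g_,.006]), shift(np.r_[g_,.04]))
```

```text
[ 0.49963598 -0.29438779  1.9996272 ] 114.5701991097896 [-1.1  0.   0.4  0.9 -0.5 -0.2  0.8  0.6 -0.3 -1.   0.6 -0.3]
roll -0.003820930366061767
[ 0.49963598 -0.29438779] [ 0.21434599 -0.01691048  0.42355479] [ 0.21458292 -0.01680833  0.31022175]
```

{"api": "arm_command", "payload": {
  "deltas": [
    {"xyz": [0.208,-0.017,0.2],"roll": -0.004,"hand": -1},
    {"xyz": [0.208,-0.017,0.3],"roll": -0.004,"hand": -1},
    {"xyz": [0.208,-0.017,0.36],"roll": -0.004,"hand": -1},
    {"xyz": [0.208,-0.017,0.39],"roll": -0.004,"hand": -1},
    {"xyz": [0.208,-0.017,0.39],"roll": -0.004,"hand": -1},
    {"xyz": [0.208,-0.017,0.39],"roll": -0.004,"hand": -1}
  ]
}}

```text
t: 3.62
eef_pos: [0.5009, -0.3006, 0.0172]
tool_rot: [0.001, 0.542, 0.841, -0.0]
contact_force: [-0.4, -0.1, 0.1]
width: 0.0854
grip_force: 0.0
```

Run:
```python
from h import *
s=ctrl.sense();print(s['t'],s['eef_pos'],s['contact_force']);
tx=Rt().as_matrix()[:,0];print(np.arctan2(tx[1],tx[0]),Rt().as_matrix().round(4))
d=np.array([np.cos(1.9996),np.sin(1.9996)]);g=np.array([.49964,-.29439])-.002*d
print(shift(np.r_[g,.006]))
```

```text
3.625 [ 0.50087312 -0.30057352  0.01721717] [-0.40656069 -0.13339527  0.05684543]
1.9969660760227526 [[-0.4134  0.9106  0.0023]
 [ 0.9106  0.4134 -0.0017]
 [-0.0024  0.0014 -1.    ]]
[0.01389217 0.0047444  0.03736319]
```

{"api": "arm_command", "payload": {
  "deltas": [
    {"xyz": [0.013,0.004,0.037],"roll": 0,"hand": -1},
    {"xyz": [0.013,0.004,0.037],"roll": 0,"hand": -1},
    {"xyz": [0.013,0.004,0.037],"roll": 0,"hand": 1},
    {"xyz": [0.013,0.004,0.037],"roll": 0,"hand": 1},
    {"xyz": [0.013,0.004,0.037],"roll": 0,"hand": 1},
    {"xyz": [0.013,0.004,0.037],"roll": 0,"hand": 1},
    {"xyz": [0.013,0.004,0.037],"roll": 0,"hand": 1},
    {"xyz": [0.013,0.004,0.037],"roll": 0,"hand": 1}
  ],
  "grip_force": 60
}}

```text
t: 4.62
eef_pos: [0.4993, -0.2952, 0.0049]
tool_rot: [0.0, 0.541, 0.841, 0.0]
contact_force: [0.4, -0.9, 0.2]
width: -0.0
grip_force: 0.0
```

Run:
```python
from h import *
s=ctrl.sense();print(s['t'],s['eef_pos'],s['width'],s['grip_force'],s['contact_force'])
ci=camera_info('wrist');im=grab_frame('wrist')[:,:,::-1];sd=grab_frame('side')[:,:,::-1]
import pickle;pickle.dump(ci,open('w3.pkl','wb'))
p=proj(camera_info('side'),[[.4997,-.2902,.017]])[0].astype(int)
c=cv2.resize(sd[p[1]-60:p[1]+60,p[0]-50:p[0]+50],(400,480),interpolation=cv2.INTER_CUBIC)
w=cv2.resize(im[100:340,180:380],(400,480),interpolation=cv2.INTER_CUBIC)
cv2.imwrite('pics/w3.png',np.hstack([w,c]))
```

```text
4.625 [ 0.49926941 -0.29523186  0.00491431] -2.7085066435278817e-05 0.0 [ 0.42703347 -0.85632873  0.21091052]
```

View pics/w3.png

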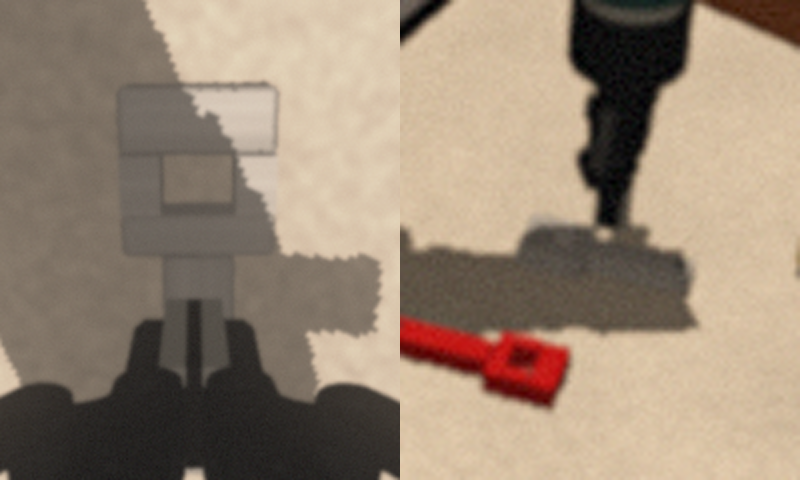

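Run:
```python
from h import *
sd=camera_info('side');p=proj(sd,[[.4997,-.2902,.017]])[0].astype(int)
print('observed tip',p+np.array([(612-400)/4-50,225/4-60]))
x,y,z=ctrl.sense()['eef_pos']
for dz in(0,.012,.02,.03,.04):
    ci=camera_info('wrist');w=proj(ci,[[x,y,z+dz]])[0]
    e=proj(ci,[np.array([x,y,z+dz])+Rt().as_matrix()[:,0]*.011])[0]
    print(dz,proj(sd,[[x,y,z+dz]])[0],'wrist crop',(w-[180,100])*2,(e-[180,100])*2)
```

```text
observed tip [347.   243.25]
0 [345.65462144 252.20312663] wrist crop [195.11482046 284.87469935] [195.13047483 249.63470647]
0.012 [345.99681592 248.66321295] wrist crop [195.2150043  300.29234448] [195.23341418 262.94433954]
0.02 [346.22693104 246.28273136] wrist crop [195.28949437 311.75588439] [195.31009385 272.85870517]
0.03 [346.51683788 243.28371989] wrist crop [195.39286042 327.66325114] [195.41669782 286.64215838]
0.04 [346.80929    240.25837815] wrist crop [195.50969792 345.64378545] [195.53747529 302.25818776]
```

The fingers shut without touching anything, and the side view shows the finger ends well above the reported TCP. I'll find the true finger end by feeling down onto the handle with the fingers shut.

{"api": "arm_command", "payload": {
  "deltas": [
    {"xyz": [0,0,0.007],"roll": 0,"hand": 1},
    {"xyz": [0,0,0.014],"roll": 0,"hand": 1},
    {"xyz": [0,0,0.021],"roll": 0,"hand": 1}
  ]
}}

```text
t: 5.1
eef_pos: [0.4992, -0.2952, -0.0016]
tool_rot: [-0.0, 0.541, 0.841, 0.0]
contact_force: [0.4, -0.8, -0.7]
width: -0.0001
grip_force: 0.0
```

{"api": "arm_command", "payload": {
  "deltas": [
    {"xyz": [0,0,0.007],"roll": 0,"hand": 1},
    {"xyz": [0,0,0.014],"roll": 0,"hand": 1}
  ]
}}

```text
t: 5.35
eef_pos: [0.4992, -0.2952, -0.0058]
tool_rot: [-0.0, 0.541, 0.841, 0.0]
contact_force: [-0.1, -0.5, -0.2]
width: 0.0001
grip_force: 0.0
```

{"api": "arm_command", "payload": {
  "deltas": [
    {"xyz": [0,0,0.005],"roll": 0,"hand": 1},
    {"xyz": [0,0,0.01],"roll": 0,"hand": 1}
  ]
}}

```text
t: 5.6
eef_pos: [0.4992, -0.2952, -0.0087]
tool_rot: [-0.0, 0.541, 0.841, -0.0]
contact_force: [0.6, -0.0, 0.6]
width: -0.0001
grip_force: 0.0
```

{"api": "arm_command", "payload": {
  "deltas": [
    {"xyz": [0,0,0.005],"roll": 0,"hand": 1},
    {"xyz": [0,0,0.01],"roll": 0,"hand": 1}
  ]
}}

```text
t: 5.85
eef_pos: [0.4992, -0.2952, -0.0117]
tool_rot: [-0.0, 0.541, 0.841, 0.0]
contact_force: [0.2, -0.3, -0.5]
width: -0.0001
grip_force: 0.0
```

{"api": "arm_command", "payload": {
  "deltas": [
    {"xyz": [0,0,0.005],"roll": 0,"hand": 1},
    {"xyz": [0,0,0.01],"roll": 0,"hand": 1}
  ]
}}

```text
t: 6.1
eef_pos: [0.4992, -0.2952, -0.0147]
tool_rot: [-0.0, 0.541, 0.841, -0.0]
contact_force: [0.2, 0.8, 0.1]
width: -0.0003
grip_force: 0.0
```

{"api": "arm_command", "payload": {
  "deltas": [
    {"xyz": [0,0,0.005],"roll": 0,"hand": 1},
    {"xyz": [0,0,0.01],"roll": 0,"hand": 1}
  ]
}}

```text
t: 6.35
eef_pos: [0.4993, -0.2952, -0.0153]
tool_rot: [0.0, 0.541, 0.841, 0.0]
contact_force: [-5.4, 4.1, 30.7]
width: -0.0
grip_force: 15.5
```

{"api": "arm_command", "payload": {
  "deltas": [
    {"xyz": [0,0,0.005],"roll": 0,"hand": 1},
    {"xyz": [0,0,0.01],"roll": 0,"hand": 1}
  ]
}}

```text
t: 6.6
eef_pos: [0.4994, -0.2952, -0.0155]
tool_rot: [0.0, 0.542, 0.841, 0.001]
contact_force: [-10.8, 7.9, 56.6]
width: 0.0002
grip_force: 27.8
```

Run:
```python
from h import *
s=ctrl.sense();print(s['t'],s['eef_pos'],s['width'],s['contact_force'])
im=grab_frame('wrist')[:,:,::-1];sd=grab_frame('side')[:,:,::-1];sc=grab_frame('scene')[:,:,::-1]
def crop(n,img):
    p=proj(camera_info(n),[[.4997,-.2902,.03]])[0].astype(int);print(n,p)
    return cv2.resize(img[p[1]-34:p[1]+34,p[0]-32:p[0]+33],(260,272),interpolation=cv2.INTER_CUBIC)
c=np.vstack([crop('side',sd),crop('scene',sc)])
w=cv2.resize(im[90:362,145:415],(540,544),interpolation=cv2.INTER_CUBIC)
cv2.imwrite('pics/w4.png',np.hstack([w,c]))
```

```text
6.6 [ 0.49937399 -0.29518611 -0.01547563] 0.00019533450425542168 [-10.81076381   7.90365094  56.56372919]
side [345 243]
scene [200 281]
```

View pics/w4.png

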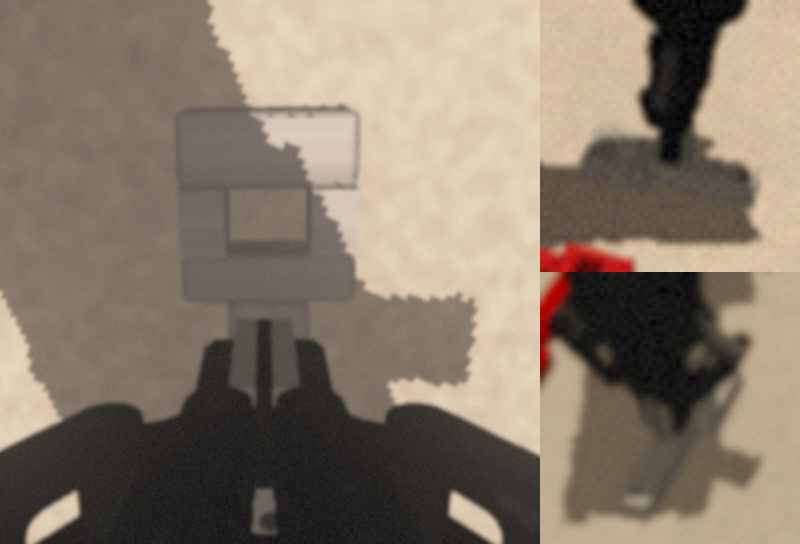

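The shut finger ends touched the opener's top (z = 17 mm) with the TCP reading -15 mm. The real finger ends are therefore about 32 mm behind the reported TCP, and I'll use that offset from here on. Next I lift, open and regrasp lower.

{"api": "arm_command", "payload": {
  "deltas": [
    {"xyz": [0,0,-0.05],"roll": 0,"hand": 1},
    {"xyz": [0,0,-0.1],"roll": 0,"hand": -1},
    {"xyz": [0,0,-0.1],"roll": 0,"hand": -1},
    {"xyz": [0,0,-0.1],"roll": 0,"hand": -1},
    {"xyz": [0,0,-0.1],"roll": 0,"hand": -1},
    {"xyz": [0,0,-0.1],"roll": 0,"hand": -1},
    {"xyz": [0,0,-0.05],"roll": 0,"hand": -1},
    {"xyz": [0,0,-0.01],"roll": 0,"hand": -1}
  ]
}}

```text
t: 7.75
eef_pos: [0.4987, -0.2949, -0.019]
tool_rot: [-0.001, 0.541, 0.841, 0.0]
contact_force: [0.0, -0.2, 0.2]
width: 0.0854
grip_force: 0.0
```

{"api": "arm_command", "payload": {
  "deltas": [
    {"xyz": [0,0,0.015],"roll": 0,"hand": -1},
    {"xyz": [0,0,0.03],"roll": 0,"hand": -1},
    {"xyz": [0,0,0.03],"roll": 0,"hand": 1},
    {"xyz": [0,0,0.03],"roll": 0,"hand": 1},
    {"xyz": [0,0,0.03],"roll": 0,"hand": 1},
    {"xyz": [0,0,0.03],"roll": 0,"hand": 1},
    {"xyz": [0,0,0.03],"roll": 0,"hand": 1},
    {"xyz": [0,0,0.03],"roll": 0,"hand": 1}
  ],
  "grip_force": 60
}}

```text
t: 8.75
eef_pos: [0.4997, -0.2954, -0.026]
tool_rot: [0.001, 0.541, 0.841, 0.0]
contact_force: [-1.2, -0.3, 5.7]
width: 0.0181
grip_force: 59.7
```

```bash
python3 -c "
from h import *
print(shift((.472,-.055,.2)))
tx=Rt().as_matrix()[:,0];print(np.degrees(np.arctan2(tx[1],tx[0])))"
```

```text
[ 0.76721953  0.24823834 -0.7537548 ]
114.4532847352332
```

{"api": "arm_command", "payload": {
  "deltas": [
    {"xyz": [0,0,-0.1],"roll": 0,"hand": 1},
    {"xyz": [0.1,0.03,-0.3],"roll": 0.01,"hand": 1},
    {"xyz": [0.25,0.08,-0.45],"roll": 0.03,"hand": 1},
    {"xyz": [0.42,0.14,-0.6],"roll": 0.047,"hand": 1},
    {"xyz": [0.6,0.2,-0.7],"roll": 0.047,"hand": 1},
    {"xyz": [0.72,0.235,-0.75],"roll": 0.047,"hand": 1},
    {"xyz": [0.767,0.248,-0.754],"roll": 0.047,"hand": 1},
    {"xyz": [0.767,0.248,-0.754],"roll": 0.047,"hand": 1}
  ]
}}

```text
t: 9.75
eef_pos: [0.4713, -0.0542, 0.1993]
tool_rot: [-0.0, 0.601, 0.799, -0.0]
contact_force: [0.1, -0.4, -1.9]
width: 0.018
grip_force: 59.3
```

Run:
```python
from h import *
s=ctrl.sense();print(s['t'],s['eef_pos'],s['width'],s['contact_force'],Rt().as_matrix().round(4))
ci=camera_info('wrist');im=grab_frame('wrist')[:,:,::-1]
import pickle;pickle.dump(ci,open('w5.pkl','wb'))
cv2.imwrite('pics/full5.png',im)
cv2.imwrite('pics/w5.png',cv2.resize(im[0:200,240:506],None,fx=3,fy=3,interpolation=cv2.INTER_CUBIC))
```

```text
9.75 [ 0.4712832  -0.0541805   0.19926136] 0.017996222865215444 [ 0.0822515  -0.41407785 -1.89815655] [[-2.777e-01  9.607e-01 -7.000e-04]
 [ 9.607e-01  2.777e-01  1.000e-04]
 [ 3.000e-04 -6.000e-04 -1.000e+00]]
```

View pics/w5.png

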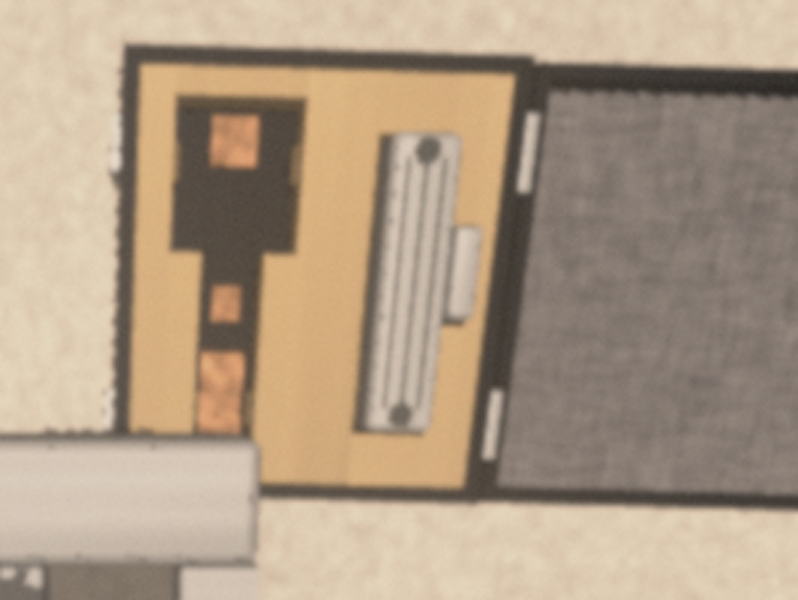

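The cutout's head mouth is at crop (178,97), (306,98), (171,249) and (297,252). The neck is at (204,251) and (262,253), and the outer case corners are (126,45), (533,57) and (474,495). The held opener's front right corner is at about (256,443).

```bash
cat > fit.py <<'E'
from h import *
import pickle;from scipy.optimize import least_squares
ci=pickle.load(open('w5.pkl','rb'))
f=lambda u,v,z:ray(ci,((u+.5)/3-.5+240,(v+.5)/3-.5),z)[:2]
def fit(I,M,z):
    W=np.array([f(*p,z) for p in I]);M=np.array(M)
    g=lambda p:(np.c_[np.cos(p[2])*M[:,0]-np.sin(p[2])*M[:,1]+p[0],np.sin(p[2])*M[:,0]+np.cos(p[2])*M[:,1]+p[1]]-W).ravel()
    r=least_squares(g,[.51,.06,1.85]);print(r.x.round(5),np.degrees(r.x[2]).round(2),(r.fun*1000).round(1));return r.x
I=[(178,97),(306,98),(171,249),(297,252),(204,251),(262,253)]
M=[(.0595,.05),(.0595,.006),(.0108,.05),(.0108,.006),(.0108,.039),(.0108,.017)]
fit(I,M,.024)
fit(I+[(250,433),(196,433)],M+[(-.046,.017),(-.046,.039)],.024)
fit([(126,45),(533,57),(474,495)],[(.074,.068),(.074,-.068),(-.074,-.068)],.024)
# multitool top, bar 96x24 ; top at deck+13
fit([(384,134),(460,136),(426,433),(355,431)],[(.048,-.02),(.048,-.044),(-.048,-.044),(-.048,-.02)],.037)
# held opener prediction
s=ctrl.sense();Rm=Rt().as_matrix();T=s['eef_pos']
for ox,oy in((.058,-.021),(.058,.021),(.04,-.021),(.012,-.021)):
    P=T+Rm@np.array([ox+.0018,-oy,-(.026+.017)])
    print(ox,oy,(proj(ci,[P])[0]-[240,0]+.5)*3-.5)
E
python3 fit.py
python3 - <<'E'
import cv2,numpy as np
g=cv2.cvtColor(cv2.imread('pics/full5.png'),cv2.COLOR_BGR2GRAY).astype(int)
for r in(152,165,178):print(r,'L',g[r,220:250],'R',g[r,315:332])
for c in(235,250,265,280,295,310,320):print(c,g[138:156,c],g[183:192,c])
E
```

```text
[0.51107 0.05903 1.8304 ] 104.87 [-1.   0.7  0.5  0.4 -0.1 -0.6  0.1 -0.5 -0.6 -0.3  1.1  0.3]
[0.51126 0.05779 1.82741] 104.7 [-0.6 -0.4  0.8 -0.8  0.1 -1.7  0.4 -1.7 -0.4 -1.5  1.3 -0.8  0.4  3.5
 -1.9  3.4]
[0.51026 0.05937 1.82586] 104.61 [-1.7  0.9 -0.1  1.4  1.8 -2.2]
[0.50859 0.05733 1.82263] 104.43 [ 0.1  1.  -0.5  0.7 -0.2 -1.   0.7 -0.7]
0.058 -0.021 [265.10656459 442.67592727]
0.058 0.021 [-39.2905718  442.04927543]
0.04 -0.021 [259.38330215 570.91747996]
0.012 -0.021 [251.245292   753.26645794]
152 L [125 126 126 127 128 126 127 131 149 169 185 198 201 203 203 202 202 203
 201 204 203 203 201 202 203 202 202 203 201 203] R [204 203 202 203 202 203 201 200 193 177 159 152 165 176 181 181 181]
165 L [123 126 126 128 127 125 126 128 145 162 179 193 200 200 200 200 201 201
 200 202 201 201 200 203 201 201 201 201 201 202] R [199 198 197 199 198 195 196 184 163 155 149 130 122 121 120 112 110]
178 L [121 121 123 124 125 126 128 126 130 146 166 179 188 190 192 191 192 193
 193 193 189 192 192 191 191 191 193 192 193 191] R [189 185 187 187 186 185 185 178 166 158 162 185 196 198 200 201 203]
235 [211 213 212 212 209 193 163 131 132 150 172 185 195 201 202 201 201 201] [186 175 152 124 102 100 102 107 109]
250 [206 204 204 204 202 186 153 126 131 154 171 184 197 201 203 203 202 202] [186 176 161 151 140 135 155 176 186]
265 [208 206 208 206 196 166 130 116 126 150 169 184 194 200 203 202 201 201] [182 172 158 148 137 122 119 120 122]
280 [ 85  84  84  83  79  79  89 104 124 151 168 184 196 202 203 202 202 202] [185 181 171 158 141 124 121 119 117]
295 [183 182 181 180 177 164 136 119 127 148 167 182 194 201 202 201 202 201] [182 177 168 157 138 124 118 118 117]
310 [166 170 171 168 155 135 114 109 123 148 167 179 193 202 202 203 203 202] [182 176 169 155 140 138 165 190 198]
320 [114 118 116 115 109 105 105 107 125 148 166 181 192 200 203 203 201 201] [180 174 157 138 128 139 166 190 198]
```

Run:
```python
from h import *
s=ctrl.sense();Rm=Rt().as_matrix();T=s['eef_pos']
E=[T+Rm@np.array([ox+.0018,-oy,-(.026+h)]) for ox,oy,h in((.058,0,0),(-.058,0,0),(.058,0,.017),(-.058,0,.017),(0,0,.017))]
out=[]
for n in('side','scene'):
    ci=camera_info(n);P=proj(ci,E);im=grab_frame(n)[:,:,::-1];c=P[4].astype(int)
    x0,y0=c[0]-40,c[1]-50;print(n,((P-[x0,y0])*5).round())
    out.append(cv2.resize(im[y0:y0+100,x0:x0+80],None,fx=5,fy=5,interpolation=cv2.INTER_CUBIC))
w=grab_frame('wrist')[:,:,::-1]
cv2.imwrite('pics/w6.png',np.hstack(out));cv2.imwrite('pics/full6.png',w)
```

```text
side [[116. 257.]
 [296. 304.]
 [115. 229.]
 [297. 275.]
 [204. 252.]]
scene [[259. 225.]
 [148. 344.]
 [258. 197.]
 [146. 315.]
 [204. 254.]]
```

View pics/w6.png

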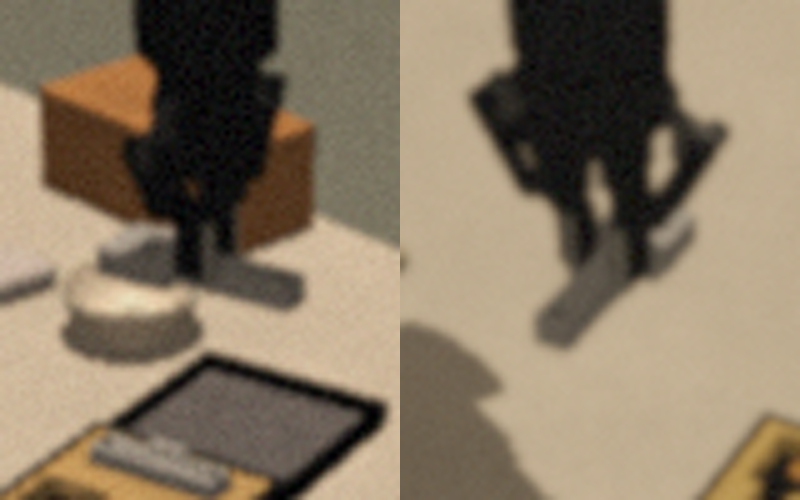

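Run:
```python
from h import *
s=ctrl.sense();Rm=Rt().as_matrix();T=s['eef_pos'];print(s['t'])
def pts(L,d,dz,):
    o=[]
    for ox,oy,h in L:
        x,z=ox+.0018,h+.026-dz
        zc=.035; # pivot at grip height
        X=np.cos(d)*x+np.sin(d)*(z-zc); Z=zc-np.sin(d)*x+np.cos(d)*(z-zc)
        o.append(T+Rm@np.array([X,-oy,-Z]))
    return o
L=[(.058,.021,0),(.058,.021,.017),(.058,-.021,.017),(-.058,.01,.017),(-.058,.01,0),(-.058,-.01,0),(-.058,-.01,.017),(.012,-.021,0),(.058,-.021,0)]
for d,dz in((0,0),(.15,0),(0,.008)):
  print(d,dz)
  c0=T+Rm@np.array([.0018,0,-.043])
  for n,off in(('side',0),('scene',400)):
    ci=camera_info(n);c=proj(ci,[c0])[0].astype(int);print(n,((proj(ci,pts(L,d,dz))-[c[0]-40,c[1]-50])*5+[off,0]).astype(int).tolist())
  ci=camera_info('wrist');print('wrist',proj(ci,pts([(.058,.021,.017),(.058,-.021,.017),(.04,-.021,.017),(.04,.021,.017)],d,dz)).round(1).tolist())
```

```text
9.95
0 0
side [[91, 271], [90, 243], [132, 216], [284, 283], [283, 312], [302, 297], [302, 269], [202, 262], [132, 244]]
scene [[622, 217], [620, 189], [692, 207], [525, 311], [528, 340], [564, 350], [562, 321], [652, 281], [693, 235]]
wrist [[226.8, 143.5], [328.8, 143.4], [326.9, 186.5], [228.6, 186.5]]
0.15 0
side [[95, 287], [90, 258], [131, 231], [281, 268], [285, 297], [303, 283], [300, 254], [204, 265], [136, 259]]
scene [[621, 233], [621, 203], [693, 222], [526, 294], [526, 326], [562, 336], [562, 305], [651, 285], [692, 251]]
wrist [[229.9, 141.2], [325.5, 141.1], [324.8, 182.3], [230.7, 182.3]]
0 0.008
side [[92, 284], [91, 256], [132, 229], [284, 296], [283, 325], [301, 311], [302, 282], [202, 275], [133, 257]]
scene [[622, 230], [621, 202], [693, 220], [526, 324], [529, 353], [565, 363], [563, 335], [652, 294], [693, 248]]
wrist [[229.6, 142.5], [325.8, 142.5], [324.2, 183.2], [231.3, 183.2]]
```

The side and scene crops show the held opener level but about 6–8 mm lower in the fingers than at the grasp, so it slipped slightly. I'll grip harder and go above the cutout.

```bash
python3 -c "
from h import *
print(shift((.4843,.0516,.025)))
a=cv2.imread('pics/full5.png').astype(int);b=cv2.imread('pics/full6.png').astype(int);print(abs(a-b)[140:195,220:330].mean())"
```

```text
[0.3369145  0.14068624 0.57961553]
2.963636363636364
```

{"api": "arm_command", "payload": {
  "deltas": [
    {"xyz": [0,0,0],"roll": 0,"hand": 1},
    {"xyz": [0.15,0.06,0.1],"roll": 0.0075,"hand": 1},
    {"xyz": [0.27,0.11,0.2],"roll": 0.0075,"hand": 1},
    {"xyz": [0.337,0.141,0.32],"roll": 0.0075,"hand": 1},
    {"xyz": [0.337,0.141,0.42],"roll": 0.0075,"hand": 1},
    {"xyz": [0.337,0.141,0.5],"roll": 0.0075,"hand": 1},
    {"xyz": [0.337,0.141,0.55],"roll": 0.0075,"hand": 1},
    {"xyz": [0.337,0.141,0.58],"roll": 0.0075,"hand": 1},
    {"xyz": [0.337,0.141,0.58],"roll": 0.0075,"hand": 1}
  ],
  "grip_force": 100
}}

```text
t: 11.08
eef_pos: [0.4846, 0.0535, 0.0254]
tool_rot: [-0.0, 0.612, 0.791, -0.0]
contact_force: [0.1, -0.0, -0.6]
width: 0.0169
grip_force: 101.8
```

Run:
```python
from h import *
s=ctrl.sense();print(s['t'],s['eef_pos'],s['width'],s['contact_force'],Rt().as_matrix().round(4))
ci=camera_info('wrist');im=grab_frame('wrist')[:,:,::-1];sd=grab_frame('side')[:,:,::-1]
import pickle;pickle.dump(ci,open('w7.pkl','wb'))
cv2.imwrite('pics/full7.png',im)
p=proj(camera_info('side'),[[.4837,.052,.03]])[0].astype(int);print(p)
a=cv2.resize(im[80:280,180:380],(600,600),interpolation=cv2.INTER_CUBIC)
b=cv2.resize(sd[p[1]-75:p[1]+75,p[0]-25:p[0]+25],(200,600),interpolation=cv2.INTER_CUBIC)
cv2.imwrite('pics/w7.png',np.hstack([a,b]))
```

```text
11.075 [0.48458817 0.0535313  0.02543331] 0.016911962455458333 [ 0.1110654  -0.0267319  -0.60744285] [[-2.521e-01  9.677e-01 -3.000e-04]
 [ 9.677e-01  2.521e-01 -0.000e+00]
 [ 1.000e-04 -3.000e-04 -1.000e+00]]
[257 197]
```

View pics/w7.png

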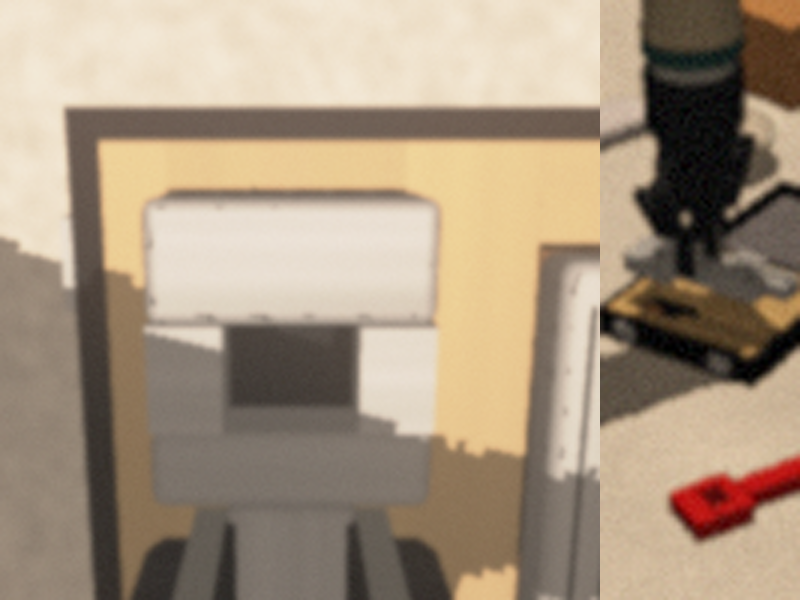

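The held opener's head top spans crop (146,200)–(438,201), sitting over the cutout. The cutout's front edge shows as a thin dark strip at row 190, and the case's corner is at (66,108).

Run:
```python
from h import *
import pickle;ci=pickle.load(open('w7.pkl','rb'))
T=ctrl.sense()['eef_pos'];Rm=Rt().as_matrix()
f=lambda u,v,z:((ray(ci,((u+.5)/3-.5+180,(v+.5)/3-.5+80),z)-T)@Rm)[:2]*1000
for zt in(.058,.0624,.066):
  a=f(146,199,zt);b=f(438,200,zt);c=f(146,322,zt);d=f(437,322,zt);print('zt',zt,'head L,R (tool mm)',a,b,'mouthfront',c,d,'w',b[1]-a[1],'ymid',(a[1]+b[1]+c[1]+d[1])/4, 'yaw',(b[0]-a[0])/42)
print('cutout front',f(285,190,.024),f(165,190,.024),f(410,190,.024))
print('case corner',f(66,108,.024),'inner edge row138',f(300,139,.024), 'black top edge right', f(590,107,.024))
# predicted from earlier fit
th=np.radians(104.75);X=np.array([np.cos(th),np.sin(th)]);Y=np.array([-X[1],X[0]]);o=np.array([.5108,.0591])
for n,p in(('front mid',(.0595,.028)),('frontL',(.0595,.05)),('frontR',(.0595,.006)),('corner',(.074,.068)),('mouth',(0,.028))):
  print(n,((np.r_[o+p[0]*X+p[1]*Y,.024]-T)@Rm)[:2]*1000)
```

```text
zt 0.058 head L,R (tool mm) [ 58.08520725 -22.49746163] [57.907538   20.87748068] mouthfront [ 39.54471729 -23.27167717] [39.51703995 21.47394314] w 43.37494231069782 ymid -0.8544287464495328 yaw -0.004230220245761849
zt 0.0624 head L,R (tool mm) [ 58.35133763 -21.82359596] [58.17915635 20.21155073] mouthfront [ 40.3835393  -22.57389698] [40.35671689 20.78958925] w 42.03514669852564 ymid -0.849088241490449 yaw -0.004099554238573248
zt 0.066 head L,R (tool mm) [ 58.56908066 -21.27225132] [58.40138954 19.66669896] mouthfront [ 41.06984823 -22.00298593] [41.04372529 20.22966333] w 40.93895028856646 ymid -0.8447187374330225 yaw -0.003992645687236383
cutout front [57.6287711  -2.12439067] [ 57.64524219 -24.14925636] [57.61161777 20.81275292]
case corner [ 72.04863533 -41.39713416] inner edge row138 [66.65054263  0.61224693] black top edge right [72.14268936 52.61361469]
front mid [58.12588906 -1.93775709]
frontL [ 58.07768696 -23.93769088]
frontR [58.17409115 20.06217671]
corner [ 72.53821389 -41.96940368]
mouth [-1.37396736 -1.80740299]
```

{"api": "arm_command", "payload": {
  "deltas": [
    {"xyz": [0,-0.0033,0.03],"roll": 0,"hand": 1},
    {"xyz": [0,-0.0033,0.045],"roll": 0,"hand": 1},
    {"xyz": [0,-0.0033,0.045],"roll": 0,"hand": 1}
  ]
}}

```text
t: 11.55
eef_pos: [0.4832, 0.0536, 0.0117]
tool_rot: [-0.0, 0.611, 0.791, -0.0]
contact_force: [1.3, 0.3, -1.9]
width: 0.0168
grip_force: 101.8
```

```bash
python3 -c "
from h import *
T0=np.array([0.48458817,0.0535313,0.02543331]);s=ctrl.sense();Rm=Rt().as_matrix()
print(s['t'],s['eef_pos'],((s['eef_pos']-T0)@Rm)*1000,s['contact_force'])"
```

```text
11.55 [0.48321897 0.05363622 0.0117484 ] [ 0.44418457 -1.28714955 13.68606181] [ 1.28205465  0.32212153 -1.93005226]
```

{"api": "arm_command", "payload": {
  "deltas": [
    {"xyz": [-0.0077,0.0007,0],"roll": 0,"hand": 1},
    {"xyz": [-0.0077,0.0007,0.01],"roll": 0,"hand": 1},
    {"xyz": [-0.0077,0.0007,0.02],"roll": 0,"hand": 1},
    {"xyz": [-0.0077,0.0007,0.025],"roll": 0,"hand": 1},
    {"xyz": [-0.0077,0.0007,0.03],"roll": 0,"hand": 1}
  ]
}}

```text
t: 12.18
eef_pos: [0.4843, 0.0515, 0.003]
tool_rot: [-0.0, 0.611, 0.791, -0.0]
contact_force: [-0.1, -0.7, -1.6]
width: 0.0168
grip_force: 101.8
```

{"api": "arm_command", "payload": {
  "deltas": [
    {"xyz": [0,0,0.005],"roll": 0,"hand": 1},
    {"xyz": [0,0,0.008],"roll": 0,"hand": 1}
  ]
}}

```text
t: 12.42
eef_pos: [0.4844, 0.0515, 0.0006]
tool_rot: [-0.0, 0.611, 0.791, -0.0]
contact_force: [0.2, -0.1, -3.0]
width: 0.0171
grip_force: 101.8
```

{"api": "arm_command", "payload": {
  "deltas": [
    {"xyz": [0,0,0.003],"roll": 0,"hand": 1},
    {"xyz": [0,0,0.003],"roll": 0,"hand": 1}
  ]
}}

```text
t: 12.68
eef_pos: [0.4843, 0.0515, -0.0002]
tool_rot: [-0.0, 0.611, 0.791, -0.0]
contact_force: [0.0, -0.1, -2.2]
width: 0.0167
grip_force: 101.8
```

{"api": "arm_command", "payload": {
  "deltas": [
    {"xyz": [0,0,0.003],"roll": 0,"hand": 1},
    {"xyz": [0,0,0.006],"roll": 0,"hand": 1}
  ]
}}

```text
t: 12.92
eef_pos: [0.4844, 0.0515, -0.002]
tool_rot: [0.0, 0.611, 0.791, 0.0]
contact_force: [-0.4, 0.1, -1.3]
width: 0.017
grip_force: 101.8
```

{"api": "arm_command", "payload": {
  "deltas": [
    {"xyz": [0,0,0.003],"roll": 0,"hand": 1},
    {"xyz": [0,0,0.006],"roll": 0,"hand": 1}
  ]
}}

```text
t: 13.18
eef_pos: [0.4844, 0.0514, -0.0039]
tool_rot: [0.0, 0.611, 0.791, -0.0]
contact_force: [-0.2, -0.1, -2.1]
width: 0.0169
grip_force: 101.8
```

{"api": "arm_command", "payload": {
  "deltas": [
    {"xyz": [0,0,0.003],"roll": 0,"hand": 1},
    {"xyz": [0,0,0.006],"roll": 0,"hand": 1}
  ]
}}

```text
t: 13.42
eef_pos: [0.4844, 0.0514, -0.0057]
tool_rot: [-0.0, 0.611, 0.791, -0.0]
contact_force: [0.2, -0.5, -1.2]
width: 0.0167
grip_force: 101.8
```

{"api": "arm_command", "payload": {
  "deltas": [
    {"xyz": [0,0,0.003],"roll": 0,"hand": 1},
    {"xyz": [0,0,0.003],"roll": 0,"hand": 1}
  ]
}}

```text
t: 13.68
eef_pos: [0.4844, 0.0515, -0.0064]
tool_rot: [-0.0, 0.611, 0.791, 0.0]
contact_force: [-0.1, 0.4, 0.6]
width: 0.0167
grip_force: 102.2
```

{"api": "arm_command", "payload": {
  "deltas": [
    {"xyz": [0,0.005,0.002],"roll": 0,"hand": 1},
    {"xyz": [0,0.009,0.002],"roll": 0,"hand": 1}
  ]
}}

```text
t: 13.92
eef_pos: [0.4848, 0.0517, -0.007]
tool_rot: [-0.002, 0.611, 0.791, -0.001]
contact_force: [-4.5, -0.7, 5.8]
width: 0.0166
grip_force: 102.8
```

It's in the mouth, because the sideways nudge is resisted. Now I release with a small opening to stay clear of the multi-tool, then rise and shut.

{"api": "arm_command", "payload": {
  "deltas": [
    {"xyz": [0,-0.009,-0.002],"roll": 0,"hand": 1},
    {"xyz": [0,-0.009,-0.002],"roll": 0,"hand": 0.3},
    {"xyz": [0,-0.009,-0.002],"roll": 0,"hand": 0.3},
    {"xyz": [0,-0.009,-0.002],"roll": 0,"hand": 0.3},
    {"xyz": [0,-0.009,-0.05],"roll": 0,"hand": 0.3},
    {"xyz": [0,-0.009,-0.12],"roll": 0,"hand": 0.3},
    {"xyz": [0,-0.009,-0.16],"roll": 0,"hand": 1},
    {"xyz": [0,-0.009,-0.16],"roll": 0,"hand": 1},
    {"xyz": [0,-0.009,-0.16],"roll": 0,"hand": 1},
    {"xyz": [0,-0.009,-0.16],"roll": 0,"hand": 1}
  ]
}}

```text
t: 15.18
eef_pos: [0.4839, 0.0514, 0.0404]
tool_rot: [-0.0, 0.611, 0.791, -0.0]
contact_force: [0.3, -0.2, 0.1]
width: -0.0001
grip_force: 0.0
```

Run:
```python
from h import *
s=ctrl.sense();print(s['t'],s['eef_pos'],s['width'],s['contact_force'])
ci=camera_info('wrist');im=grab_frame('wrist')[:,:,::-1]
import pickle;pickle.dump(ci,open('w8.pkl','wb'));cv2.imwrite('pics/full8.png',im)
cv2.imwrite('pics/w8.png',cv2.resize(im[80:300,170:460],None,fx=2.7,fy=2.7,interpolation=cv2.INTER_CUBIC))
```

```text
15.175 [0.48388111 0.05144114 0.04036303] -0.0001271892363262431 [ 0.33171387 -0.19170903  0.10879392]
```

View pics/w8.png

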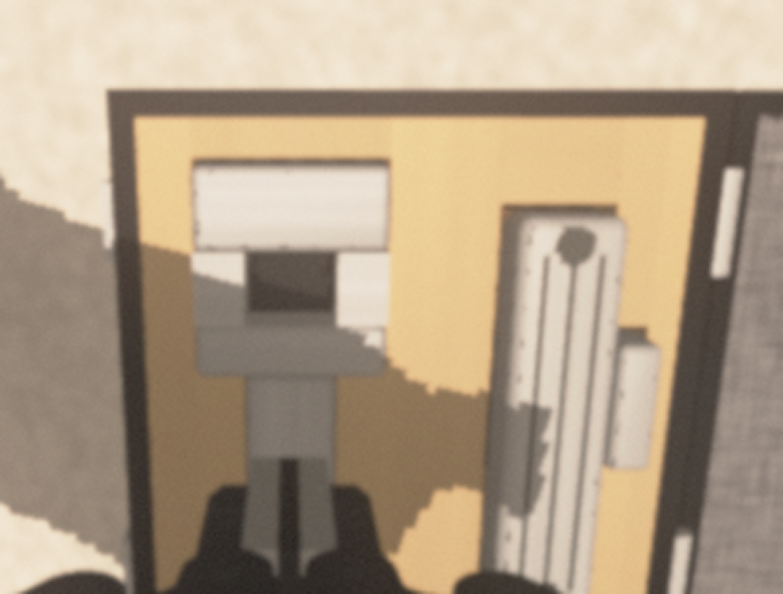

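The picture shows the opener seated squarely in its cutout's mouth, head at (193–390, 165–375), with the multi-tool's top at (500–625, 210+). Now I press the handle end with the fingers shut.

{"api": "arm_command", "payload": {
  "deltas": [
    {"xyz": [-0.07,-0.003,0.0],"roll": 0,"hand": 1},
    {"xyz": [-0.139,-0.003,0.03],"roll": 0,"hand": 1},
    {"xyz": [-0.139,-0.003,0.08],"roll": 0,"hand": 1},
    {"xyz": [-0.139,-0.003,0.105],"roll": 0,"hand": 1},
    {"xyz": [-0.139,-0.003,0.11],"roll": 0,"hand": 1}
  ]
}}

```text
t: 15.85
eef_pos: [0.4931, 0.012, 0.0069]
tool_rot: [-0.001, 0.611, 0.792, -0.0]
contact_force: [-0.2, 1.0, -0.1]
width: 0.0001
grip_force: 0.0
```

{"api": "arm_command", "payload": {
  "deltas": [
    {"xyz": [0,0,0.004],"roll": 0,"hand": 1},
    {"xyz": [0,0,0.008],"roll": 0,"hand": 1},
    {"xyz": [0,0,0.012],"roll": 0,"hand": 1}
  ]
}}

```text
t: 16.23
eef_pos: [0.4943, 0.0111, 0.0045]
tool_rot: [0.0, 0.611, 0.792, 0.0]
contact_force: [-0.6, 0.2, 0.7]
width: 0.0001
grip_force: 0.4
```

{"api": "arm_command", "payload": {
  "deltas": [
    {"xyz": [0,0,0.003],"roll": 0,"hand": 1},
    {"xyz": [0,0,0.006],"roll": 0,"hand": 1},
    {"xyz": [0,0,0.009],"roll": 0,"hand": 1}
  ]
}}

```text
t: 16.6
eef_pos: [0.4946, 0.0107, 0.0023]
tool_rot: [0.001, 0.611, 0.791, 0.0]
contact_force: [-0.7, 0.2, 8.6]
width: 0.0001
grip_force: 4.3
```

{"api": "arm_command", "payload": {
  "deltas": [
    {"xyz": [0,0,0.003],"roll": 0,"hand": 1},
    {"xyz": [0,0,0.006],"roll": 0,"hand": 1}
  ]
}}

```text
t: 16.85
eef_pos: [0.4946, 0.0104, 0.0003]
tool_rot: [0.001, 0.611, 0.791, 0.0]
contact_force: [-0.7, -1.6, 4.9]
width: -0.0001
grip_force: 2.2
```

{"api": "arm_command", "payload": {
  "deltas": [
    {"xyz": [0,0,0.003],"roll": 0,"hand": 1},
    {"xyz": [0,0,0.006],"roll": 0,"hand": 1}
  ]
}}

```text
t: 17.1
eef_pos: [0.4946, 0.0102, -0.0019]
tool_rot: [0.001, 0.611, 0.791, 0.0]
contact_force: [0.6, -1.9, 5.0]
width: 0.0005
grip_force: 2.4
```

{"api": "arm_command", "payload": {
  "deltas": [
    {"xyz": [0,0,0.003],"roll": 0,"hand": 1},
    {"xyz": [0,0,0.006],"roll": 0,"hand": 1}
  ]
}}

```text
t: 17.35
eef_pos: [0.4945, 0.0102, -0.0038]
tool_rot: [0.001, 0.611, 0.791, -0.0]
contact_force: [0.3, -4.3, 6.8]
width: 0.0003
grip_force: 3.5
```

{"api": "arm_command", "payload": {
  "deltas": [
    {"xyz": [0,0,-0.06],"roll": 0,"hand": 1},
    {"xyz": [0.15,0,-0.1],"roll": 0,"hand": 1},
    {"xyz": [0.3,0,-0.1],"roll": 0,"hand": 1},
    {"xyz": [0.3,0,-0.07],"roll": 0,"hand": 1},
    {"xyz": [0.3,0,-0.05],"roll": 0,"hand": 1},
    {"xyz": [0.3,0,-0.04],"roll": 0,"hand": 1}
  ]
}}

```text
t: 18.1
eef_pos: [0.471, 0.0967, 0.0075]
tool_rot: [-0.0, 0.612, 0.791, -0.001]
contact_force: [-0.0, -0.4, 0.1]
width: -0.0005
grip_force: 0.0
```

{"api": "arm_command", "payload": {
  "deltas": [
    {"xyz": [0,0,0.004],"roll": 0,"hand": 1},
    {"xyz": [0,0,0.008],"roll": 0,"hand": 1},
    {"xyz": [0,0,0.011],"roll": 0,"hand": 1}
  ]
}}

```text
t: 18.48
eef_pos: [0.4716, 0.0974, 0.0051]
tool_rot: [0.0, 0.612, 0.791, 0.0]
contact_force: [0.9, -1.4, 3.8]
width: -0.0002
grip_force: 1.9
```

{"api": "arm_command", "payload": {
  "deltas": [
    {"xyz": [0,0,0.004],"roll": 0,"hand": 1},
    {"xyz": [0,0,0.008],"roll": 0,"hand": 1},
    {"xyz": [0,0,0.01],"roll": 0,"hand": 1}
  ]
}}

```text
t: 18.85
eef_pos: [0.4715, 0.098, 0.0021]
tool_rot: [0.0, 0.611, 0.791, 0.0]
contact_force: [-0.1, -0.8, 4.8]
width: -0.0
grip_force: 2.3
```

{"api": "arm_command", "payload": {
  "deltas": [
    {"xyz": [0,0,0.004],"roll": 0,"hand": 1},
    {"xyz": [0,0,0.008],"roll": 0,"hand": 1}
  ]
}}

```text
t: 19.1
eef_pos: [0.4711, 0.0983, -0.0005]
tool_rot: [-0.0, 0.611, 0.792, 0.0]
contact_force: [-1.0, 0.3, 2.8]
width: -0.0004
grip_force: 1.5
```

{"api": "arm_command", "payload": {
  "deltas": [
    {"xyz": [0,0,0.004],"roll": 0,"hand": 1},
    {"xyz": [0,0,0.008],"roll": 0,"hand": 1}
  ]
}}

```text
t: 19.35
eef_pos: [0.4711, 0.0985, -0.003]
tool_rot: [-0.0, 0.611, 0.792, 0.0]
contact_force: [-1.0, 1.3, 3.4]
width: -0.0001
grip_force: 1.6
```

{"api": "arm_command", "payload": {
  "deltas": [
    {"xyz": [0,0,0.003],"roll": 0,"hand": 1},
    {"xyz": [0,0,0.005],"roll": 0,"hand": 1}
  ]
}}

```text
t: 19.6
eef_pos: [0.4712, 0.0985, -0.0044]
tool_rot: [-0.0, 0.611, 0.792, 0.0]
contact_force: [-0.1, 3.2, 3.9]
width: 0.0
grip_force: 1.9
```

{"api": "arm_command", "payload": {
  "deltas": [
    {"xyz": [0,0,0.003],"roll": 0,"hand": 1},
    {"xyz": [0,0,0.004],"roll": 0,"hand": 1}
  ]
}}

```text
t: 19.85
eef_pos: [0.4713, 0.0984, -0.0056]
tool_rot: [-0.0, 0.611, 0.792, 0.0]
contact_force: [-1.3, 3.0, 5.3]
width: -0.0003
grip_force: 2.5
```

{"api": "arm_command", "payload": {
  "deltas": [
    {"xyz": [0,0,0.003],"roll": 0,"hand": 1},
    {"xyz": [0,0,0.003],"roll": 0,"hand": 1}
  ]
}}

```text
t: 20.1
eef_pos: [0.4715, 0.0984, -0.0059]
tool_rot: [-0.0, 0.611, 0.792, 0.001]
contact_force: [-1.3, 3.4, 11.1]
width: -0.0004
grip_force: 5.6
```

{"api": "arm_command", "payload": {
  "deltas": [
    {"xyz": [0,0,0.003],"roll": 0,"hand": 1},
    {"xyz": [0,0,0.003],"roll": 0,"hand": 1}
  ]
}}

```text
t: 20.35
eef_pos: [0.4716, 0.0985, -0.006]
tool_rot: [-0.0, 0.611, 0.791, 0.001]
contact_force: [-3.8, 3.1, 20.5]
width: -0.0003
grip_force: 10.0
```

{"api": "arm_command", "payload": {
  "deltas": [
    {"xyz": [0,0,-0.06],"roll": 0,"hand": 1},
    {"xyz": [-0.15,0,-0.1],"roll": 0,"hand": 1},
    {"xyz": [-0.3,0,-0.1],"roll": 0,"hand": 1},
    {"xyz": [-0.3,0,-0.06],"roll": 0,"hand": 1},
    {"xyz": [-0.3,0,-0.03],"roll": 0,"hand": 1},
    {"xyz": [-0.3,0,-0.022],"roll": 0,"hand": 1}
  ]
}}

```text
t: 21.1
eef_pos: [0.4929, 0.0119, -0.0019]
tool_rot: [-0.001, 0.611, 0.792, -0.001]
contact_force: [0.0, 0.1, 1.1]
width: -0.0003
grip_force: 0.0
```

{"api": "arm_command", "payload": {
  "deltas": [
    {"xyz": [0,0,0.004],"roll": 0,"hand": 1},
    {"xyz": [0,0,0.008],"roll": 0,"hand": 1},
    {"xyz": [0,0,0.012],"roll": 0,"hand": 1}
  ]
}}

```text
t: 21.48
eef_pos: [0.4942, 0.0111, -0.0043]
tool_rot: [0.0, 0.611, 0.792, 0.0]
contact_force: [-0.2, 0.3, 0.2]
width: 0.0002
grip_force: 0.0
```

{"api": "arm_command", "payload": {
  "deltas": [
    {"xyz": [0,0,0.003],"roll": 0,"hand": 1},
    {"xyz": [0,0,0.005],"roll": 0,"hand": 1}
  ]
}}

```text
t: 21.72
eef_pos: [0.4943, 0.011, -0.0056]
tool_rot: [0.0, 0.611, 0.791, 0.0]
contact_force: [-0.6, 1.2, 3.8]
width: -0.0002
grip_force: 2.1
```

{"api": "arm_command", "payload": {
  "deltas": [
    {"xyz": [0,0,0.003],"roll": 0,"hand": 1},
    {"xyz": [0,0,0.003],"roll": 0,"hand": 1}
  ]
}}

```text
t: 21.98
eef_pos: [0.4944, 0.011, -0.0059]
tool_rot: [0.0, 0.611, 0.791, 0.001]
contact_force: [-1.8, 1.0, 12.4]
width: 0.0002
grip_force: 6.0
```

{"api": "arm_command", "payload": {
  "deltas": [
    {"xyz": [0,0,0.003],"roll": 0,"hand": 1},
    {"xyz": [0,0,0.006],"roll": 0,"hand": 1}
  ]
}}

```text
t: 22.22
eef_pos: [0.4945, 0.011, -0.0062]
tool_rot: [0.0, 0.611, 0.791, 0.001]
contact_force: [-5.2, 0.8, 37.6]
width: 0.0001
grip_force: 18.9
```

The opener's head and handle both stop hard at the same height, so it is home. Next is the multi-tool's -x end.

{"api": "arm_command", "payload": {
  "deltas": [
    {"xyz": [0,0,-0.08],"roll": 0,"hand": 1},
    {"xyz": [0,0,-0.15],"roll": 0,"hand": 1},
    {"xyz": [0.02,0.1,-0.15],"roll": 0,"hand": 1},
    {"xyz": [0.02,0.199,-0.15],"roll": 0,"hand": 1},
    {"xyz": [0.02,0.199,-0.1],"roll": 0,"hand": 1},
    {"xyz": [0.02,0.199,-0.064],"roll": 0,"hand": 1},
    {"xyz": [0.02,0.199,-0.058],"roll": 0,"hand": 1}
  ]
}}

```text
t: 23.1
eef_pos: [0.5481, 0.0312, 0.0075]
tool_rot: [-0.001, 0.612, 0.791, -0.001]
contact_force: [0.2, -0.5, 0.2]
width: -0.0
grip_force: 0.0
```

{"api": "arm_command", "payload": {
  "deltas": [
    {"xyz": [0,0,0.004],"roll": 0,"hand": 1},
    {"xyz": [0,0,0.008],"roll": 0,"hand": 1},
    {"xyz": [0,0,0.01],"roll": 0,"hand": 1}
  ]
}}

```text
t: 23.48
eef_pos: [0.5504, 0.0317, 0.006]
tool_rot: [0.0, 0.611, 0.791, 0.0]
contact_force: [0.9, 1.0, -0.4]
width: 0.0002
grip_force: 0.0
```

{"api": "arm_command", "payload": {
  "deltas": [
    {"xyz": [0,0,0.004],"roll": 0,"hand": 1},
    {"xyz": [0,0,0.008],"roll": 0,"hand": 1},
    {"xyz": [0,0,0.012],"roll": 0,"hand": 1}
  ]
}}

```text
t: 23.85
eef_pos: [0.5507, 0.0315, 0.0028]
tool_rot: [0.0, 0.611, 0.791, 0.0]
contact_force: [-0.8, -0.3, 8.0]
width: 0.0001
grip_force: 3.8
```

{"api": "arm_command", "payload": {
  "deltas": [
    {"xyz": [0,0,0.004],"roll": 0,"hand": 1},
    {"xyz": [0,0,0.008],"roll": 0,"hand": 1}
  ]
}}

```text
t: 24.1
eef_pos: [0.5509, 0.0311, 0.0005]
tool_rot: [0.001, 0.611, 0.791, 0.0]
contact_force: [-0.6, -2.3, 5.9]
width: 0.0001
grip_force: 2.9
```

{"api": "arm_command", "payload": {
  "deltas": [
    {"xyz": [0,0,0.003],"roll": 0,"hand": 1},
    {"xyz": [0,0,0.006],"roll": 0,"hand": 1}
  ]
}}

```text
t: 24.35
eef_pos: [0.551, 0.0311, -0.0001]
tool_rot: [0.001, 0.612, 0.791, 0.001]
contact_force: [-4.6, -2.3, 24.1]
width: 0.0002
grip_force: 11.9
```

{"api": "arm_command", "payload": {
  "deltas": [
    {"xyz": [0,0,-0.06],"roll": 0,"hand": 1},
    {"xyz": [0.12,0,-0.1],"roll": 0,"hand": 1},
    {"xyz": [0.24,0,-0.1],"roll": 0,"hand": 1},
    {"xyz": [0.24,0,-0.07],"roll": 0,"hand": 1},
    {"xyz": [0.24,0,-0.045],"roll": 0,"hand": 1},
    {"xyz": [0.24,0,-0.036],"roll": 0,"hand": 1}
  ]
}}

```text
t: 25.1
eef_pos: [0.5321, 0.0999, 0.0082]
tool_rot: [0.0, 0.612, 0.791, -0.001]
contact_force: [-0.6, -0.3, -1.0]
width: 0.0001
grip_force: 0.0
```

{"api": "arm_command", "payload": {
  "deltas": [
    {"xyz": [0,0,0.004],"roll": 0,"hand": 1},
    {"xyz": [0,0,0.008],"roll": 0,"hand": 1},
    {"xyz": [0,0,0.012],"roll": 0,"hand": 1}
  ]
}}

```text
t: 25.48
eef_pos: [0.5323, 0.1012, 0.0052]
tool_rot: [0.0, 0.611, 0.791, 0.0]
contact_force: [-0.1, -0.1, -0.4]
width: -0.0004
grip_force: 0.0
```

{"api": "arm_command", "payload": {
  "deltas": [
    {"xyz": [0,0,0.004],"roll": 0,"hand": 1},
    {"xyz": [0,0,0.008],"roll": 0,"hand": 1},
    {"xyz": [0,0,0.01],"roll": 0,"hand": 1}
  ]
}}

```text
t: 25.85
eef_pos: [0.5324, 0.1018, 0.0027]
tool_rot: [0.0, 0.611, 0.791, 0.0]
contact_force: [-1.1, 2.7, 6.3]
width: -0.0
grip_force: 3.2
```

{"api": "arm_command", "payload": {
  "deltas": [
    {"xyz": [0,0,0.004],"roll": 0,"hand": 1},
    {"xyz": [0,0,0.008],"roll": 0,"hand": 1}
  ]
}}

```text
t: 26.1
eef_pos: [0.5324, 0.1021, 0.0003]
tool_rot: [-0.0, 0.611, 0.792, 0.001]
contact_force: [-0.6, 1.5, 3.6]
width: -0.0001
grip_force: 2.1
```

{"api": "arm_command", "payload": {
  "deltas": [
    {"xyz": [0,0,0.003],"roll": 0,"hand": 1},
    {"xyz": [0,0,0.004],"roll": 0,"hand": 1}
  ]
}}

```text
t: 26.35
eef_pos: [0.5324, 0.1022, -0.0004]
tool_rot: [-0.0, 0.611, 0.792, 0.001]
contact_force: [-2.5, 1.7, 13.2]
width: -0.0002
grip_force: 6.9
```

{"api": "arm_command", "payload": {
  "deltas": [
    {"xyz": [0,0,0.004],"roll": 0,"hand": 1},
    {"xyz": [0,0,0.007],"roll": 0,"hand": 1}
  ]
}}

```text
t: 26.6
eef_pos: [0.5325, 0.1023, -0.0007]
tool_rot: [-0.0, 0.611, 0.791, 0.001]
contact_force: [-7.5, 0.4, 36.4]
width: 0.0001
grip_force: 18.0
```

{"api": "arm_command", "payload": {
  "deltas": [
    {"xyz": [0,0,-0.06],"roll": 0,"hand": 1},
    {"xyz": [-0.12,0,-0.09],"roll": 0,"hand": 1},
    {"xyz": [-0.24,0,-0.09],"roll": 0,"hand": 1},
    {"xyz": [-0.24,0,-0.06],"roll": 0,"hand": 1},
    {"xyz": [-0.24,0,-0.035],"roll": 0,"hand": 1},
    {"xyz": [-0.24,0,-0.022],"roll": 0,"hand": 1},
    {"xyz": [-0.24,0,-0.016],"roll": 0,"hand": 1}
  ]
}}

```text
t: 27.48
eef_pos: [0.5498, 0.0328, 0.0007]
tool_rot: [-0.001, 0.611, 0.792, -0.0]
contact_force: [0.3, 0.5, 0.1]
width: -0.0001
grip_force: 0.0
```

{"api": "arm_command", "payload": {
  "deltas": [
    {"xyz": [0,0,0.004],"roll": 0,"hand": 1},
    {"xyz": [0,0,0.008],"roll": 0,"hand": 1}
  ]
}}

```text
t: 27.72
eef_pos: [0.5504, 0.0323, -0.0005]
tool_rot: [-0.0, 0.611, 0.792, 0.0]
contact_force: [-3.1, 1.0, 13.4]
width: -0.0002
grip_force: 7.1
```

{"api": "arm_command", "payload": {
  "deltas": [
    {"xyz": [0,0,0.003],"roll": 0,"hand": 1},
    {"xyz": [0,0,0.005],"roll": 0,"hand": 1}
  ]
}}

```text
t: 27.98
eef_pos: [0.5505, 0.0323, -0.0006]
tool_rot: [-0.0, 0.611, 0.792, 0.001]
contact_force: [-4.2, 0.4, 22.9]
width: 0.0001
grip_force: 11.3
```

Both multi-tool ends stop hard at the same height. I'll recheck the opener's head end.

{"api": "arm_command", "payload": {
  "deltas": [
    {"xyz": [0,0,-0.08],"roll": 0,"hand": 1},
    {"xyz": [0.1,-0.05,-0.12],"roll": 0,"hand": 1},
    {"xyz": [0.2,-0.15,-0.12],"roll": 0,"hand": 1},
    {"xyz": [0.28,-0.199,-0.12],"roll": 0,"hand": 1},
    {"xyz": [0.28,-0.199,-0.06],"roll": 0,"hand": 1},
    {"xyz": [0.28,-0.199,-0.02],"roll": 0,"hand": 1},
    {"xyz": [0.28,-0.199,0.0],"roll": 0,"hand": 1},
    {"xyz": [0.28,-0.199,0.005],"roll": 0,"hand": 1}
  ]
}}

```text
t: 28.98
eef_pos: [0.4714, 0.0975, -0.0044]
tool_rot: [-0.0, 0.612, 0.791, -0.0]
contact_force: [-0.2, -0.4, -0.2]
width: 0.0002
grip_force: 0.0
```

{"api": "arm_command", "payload": {
  "deltas": [
    {"xyz": [0,0,0.004],"roll": 0,"hand": 1},
    {"xyz": [0,0,0.008],"roll": 0,"hand": 1}
  ]
}}

```text
t: 29.22
eef_pos: [0.4718, 0.0979, -0.006]
tool_rot: [0.0, 0.611, 0.791, 0.0]
contact_force: [-2.3, -1.0, 16.1]
width: 0.0
grip_force: 7.7
```

{"api": "arm_command", "payload": {
  "deltas": [
    {"xyz": [0,0,0.003],"roll": 0,"hand": 1},
    {"xyz": [0,0,0.005],"roll": 0,"hand": 1}
  ]
}}

```text
t: 29.48
eef_pos: [0.4719, 0.0979, -0.0061]
tool_rot: [0.0, 0.612, 0.791, 0.001]
contact_force: [-3.9, -0.7, 25.7]
width: -0.0001
grip_force: 12.8
```

{"api": "arm_command", "payload": {
  "deltas": [
    {"xyz": [0,0,-0.1],"roll": 0,"hand": 1},
    {"xyz": [0,0,-0.3],"roll": 0,"hand": 1},
    {"xyz": [0,0,-0.4],"roll": 0,"hand": 1},
    {"xyz": [0,0,-0.4],"roll": 0,"hand": 1}
  ]
}}

```text
t: 29.98
eef_pos: [0.4731, 0.0985, 0.1142]
tool_rot: [0.002, 0.611, 0.792, 0.002]
contact_force: [-0.4, 0.0, -0.5]
width: 0.0001
grip_force: 0.0
```

```bash
python3 -c "
from rig import ticket
print(ticket.close_job())"
```

```text
the job is handed in; nothing more can be done
None
```

The job is handed in at about 30 s: the opener and the multi-tool are each pressed down to a hard stop with both ends within about 0.2 mm, the highest measured press was 38 N in the case (57 N earlier, feeling for the finger ends on the opener on the table), and the verdict was not shown to me.

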